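# Put the chisel away and shut the tool chest

### The job

Pick up the blue cold chisel and lay it inside the open tool chest, setting it down rather than dropping it. Then break the chest's folding lid stay by pushing its red knee knob out of its lock towards the hinge side, and lower the lid fully shut, gently, without letting it slam. Leave the oil bottle, the tin and the hammer where they stand.

Things in the scene. Friction and masses are not known exactly. Their poses are not given: they have to be found in the camera images.
- chest_in (a point): Centre of the inner floor, 4 mm above the bench, of a green steel chest fixed on the bench at a varying yaw. Axes: x from the chest's front to its hinge side, y to the left of that, z up. Outside 220 (x) by 240 (y) by 80 mm high, walls 4 mm. The lid is hinged on the +x rim; its folding stay is outside the -y wall.
- lid_hinge (a point): Middle of the lid's hinge line (along the chest's y), on the rim of the +x wall, 110 mm in x from the chest's centre and 80 mm above the bench. The lid is a green plate 220 mm long from this line, 244 wide, 6 thick (its underside passes through the line), about 0.6 kg, plus a red lip at its free edge.
- lid_lip (a point): Middle of the red lip at the lid's free edge, 232 mm from the hinge; the lip is 80 mm wide, 6 mm thick, sticks out 22 mm beyond the lid's edge (beyond the chest's front when shut).
- lid (a joint): Lid angle, rad: 0 shut flat on the rim, starts at 1.35 open (free edge up, leaning slightly to the chest's front). The hinge is stiff: once the stay is broken the lid remains at whatever angle it is left; moving it takes about 3 to 8 N at its free half. While the stay is locked the lid cannot be lowered.
- knee (a joint): Bend of the stay at its knee, rad: -0.15 locked against its stop just past straight (start), 0 straight, positive when broken, about 2.75 with the lid shut. Pushing the knob to the chest's +x and down breaks it, with a few N. Two 104 mm links 10 mm outside the -y wall: the lower pivots on the wall 30 mm to -x of the chest centre, 40 mm above the bench; the upper on the lid, 140 mm from the hinge.
- knee_knob (a point): Centre of the red round knob at the knee: 16 mm in diameter, 34 long along the chest's y, sticking out away from the chest (centre 31.5 mm outside the -y wall). It moves on a 104 mm circle about the lower pivot, from about 132 mm above the bench; bending the knee to 0.8 takes it 32 mm towards +x and 26 mm down and lowers the lid by about 0.16 rad.
- chisel_mid (a point): Centre of the cold chisel lying on the bench, half-way up (9 mm above it) and half-way along. 157 mm long along its x axis; blue square shank 18 by 18 mm from x = -70 to +25 mm, flat steel blade 22 wide and 8 thick at +x to 78 mm, round head at -x. About 0.22 kg; its balance point is 7 mm from the centre, towards the head.
- oil: Yellow oil bottle, 56 mm in diameter, 160 high; origin under its centre. Bystander.
- tin: Open steel tin, 84 mm in diameter, 90 high; origin under its centre. Bystander.
- hammer: Hammer lying on the bench; origin under its middle. Bystander.
There are look-alikes about, which are no part of the job. There is more than one size of the part that bears chisel_mid; the job needs the middle-sized.

How it is judged (in metres and radians):
On the way, in this order (a step that is already met when the one before it is completed fails the run):
1. the chisel lies inside the chest, let go, with the lid still open (x of chisel_mid in the frame of chest_in between -0.105 and 0.105 m and y of chisel_mid in the frame of chest_in between -0.115 and 0.115 m and z of chisel_mid in the frame of chest_in below 0.05 m and contact force between chisel and the fingers below 0.1 N and value of joint lid above 1 rad), for 0.2 s.
2. the stay is broken at its knee (bent more than 0.2 rad past straight) while the lid is still well open (above 0.6 rad) (value of joint knee above 0.2 rad and value of joint lid above 0.6 rad), for 0.1 s.
At the end, for the whole second after the job is handed in: The lid is shut (within 0.03 rad, about 7 mm at its free edge) and still, with the chisel inside the chest and the other things where they were (value of joint lid below 0.03 rad and velocity of joint lid between -0.05 and 0.05 rad/s and x of chisel_mid in the frame of chest_in between -0.105 and 0.105 m and y of chisel_mid in the frame of chest_in between -0.115 and 0.115 m and z of chisel_mid in the frame of chest_in below 0.05 m); the robot touches nothing.
It fails at once if the lid slams: it turns faster than 1.3 rad/s within 0.15 rad of shut (value of joint lid below 0.15 rad and velocity of joint lid below -1.3 rad/s).
It fails at once if the chisel is dropped or thrown: faster than 0.9 m/s while the fingers do not touch it (linear speed of chisel above 0.9 m/s and contact force between chisel and the fingers below 0.1 N).
It fails at once if the oil bottle, the tin or the hammer is moved more than 30 mm (distance of any of oil, tin, hammer from where it was at the start of the episode above 0.03 m).
It fails at once if the oil bottle or the tin is tipped over (angle between any of oil, tin's own z axis and vertical above 0.5 rad).
It also fails if it takes over 70 s, if anything falls off the work surface, if the arm or the gripper's body presses on something with over 40 N, if the wrist force passes 120 N, or if a joint passes its speed limit or range.

### The arm

A 7-joint arm with a two-finger parallel gripper is mounted at the origin on the work surface. World frame = base frame: x ahead of the robot, y to its left, z up, the work surface at z = 0. Lengths are in mm, angles in rad, forces in N, time in s.
With the tool pointing down it reaches from about 350 to 900 mm from the base axis. Payload 19.9 kg.
Tool frame: the origin (TCP) lies between the finger pads; the fingertips stand robot.tcp_to_tips ahead of it and the grasp point (between the pads) lies 8 mm behind it (robot.tcp_to_tips is the distance from the TCP to the fingertips, in mm); z points along the fingers, y is the line along which they close (so a half turn about z gives the same grasp; the last joint's range is limited). The gripper opens to 94 mm and grips with 3 to 60 N. Pads are 16 mm wide; open, the fingers measure 119 mm over their backs; the gripper's body (75 mm by 177 mm) begins 78 mm behind the grasp point.
Start: joints at [-1.276, 0.417, -0.01, 1.614, 0.005, 1.111, -0.053], TCP at [206.532, 589.868, 216.425] pointing down, gripper open.
Joint ranges: [-2.81, 2.81], [-0.39, 2.02], [-1.27, 1.25], [0.06, 2.57], [-1.19, 4.33], [0.19, 2], [-2.82, 2.82]. Speed limits (rad/s): [1.89, 1.89, 2.39, 2.39, 3.01, 3.01, 3.01].

### API

Orientations are given as a unit quaternion [x, y, z, w].
In Python, from bench import robot gives the robot as it stands. The module is installed in compiled form; this text tells all that it offers.
- The arm moves only by the tool move_arm, never from a script. Its argument "motion" is a list of rows, each a list of 7 numbers: the shift along the world's x, y, z in m, then the turn, a rotation vector about the world's x, y, z in rad, then the closure, from -1 (fully open) to 1 (shut). In form: [[tx, ty, tz, rx, ry, rz, gripper], ...]. A call has 1 to 8 rows; each row shifts and turns the commanded pose from where the row before left it; what a row does not reach is not made up. A row lasts 1/10 s, in which the tool goes at most 50 mm and 8.59 degrees, less where a joint would pass 70% of its speed; a pose out of reach is approached as far as the arm can. A call with a gripper value outside its range is refused whole. The fingers move at their own pace and stop on an object; "grip_force" is the grip in N (left out, the last holds). Time passes only in rows, so rows that do not move let the fingers close. It gives the time, the measured TCP pose, the force, the opening and the grip force at its end, in the units of the state.
- robot.get_obs(): the state, without advancing time (a new reading comes with each control period).
- robot.camera(name): name is "scene" or "top" or "wrist"; returns (picture, depth): 400x640x3 uint8, red, green, blue; 400x640 float32, mm along the optical axis (not along the pixel's ray), 0 where there is no reading.
- robot.get_calibration(name): a dict with "intrinsics" (3x3 intrinsics, pixels), "R" (3x3) and "t" (3): a world point X has camera coordinates R X + t. Camera axes: x right, y down, z forward; pixel columns grow to the right and rows downward; lengths in mm; the calibration is good to about 2 mm. A picture is of the moment at which its call begins: read the wrist's pose just before it. get_calibration takes no time and is no camera call; for the wrist camera it gives the pose at the moment of the call.
- robot.hand_in(): hands the job in; it is judged then, once.
Trained networks look in the newest picture that a camera, given by its name, has taken for a name from the list of things; names that differ only in an ending like _2 or _b are one class to them, and where a whole thing is asked for, a point or a joint stands for the part that bears it (a point fixed in the world has none). Each returns a list of dicts, best first, with "score" (0 to 1); they miss things now and then, are a little off and sometimes report something else, mostly with a low value. They report only what shows in the picture. A call takes as long as a camera call. They do not tell look-alikes from the thing itself.
- robot.outline_of(thing, camera): "mask" (400x640 bool, what is visible of it) and "at" ([row, column] in pixels, amid what is visible of it).
- robot.landmark_of(thing, camera): "at" ([row, column] in pixels: a listed point, or the origin of a listed thing).
The state is a dict: "t": time; "joints": joint angles; "qvel": joint speeds; "tau": joint torques, N m; "ee_pos": TCP position; "eef_rot": TCP orientation; "ft_force": force on the tool from outside, world axes, zero at the start; "moment": the same for the moment, N m; "width": finger opening in mm; "gripper_force": force on a finger pad.
Only numpy, scipy, OpenCV 4.12 (cv2) and the standard library are available. Lean on these libraries where they do the work, as an engineer would, in place of code of your own. Each camera call takes 0.05 s, during which the arm holds its last target. There are 200 camera calls.

## Working session

There is one attempt and no reset: what is moved stays moved. The work goes in short steps, Python scripts to look and compute and a tool call to move; the robot and the scene stay as the last step left them, time stands still between calls to the robot, and variables do not carry over. Pictures are saved under pics/ and viewed, at most 10 in all, crops included, and the job is handed in when it is done.

Besides the shell and the picture viewer there is one more tool, called as name(argument=value, ...) on one line, values as JSON. move_arm: Moves the arm, as the interface text tells. Its arguments: {"type":"object","properties":{"motion":{"type":"array","items":{"type":"array","items":{"type":"number"}}},"grip_force":{"type":"number"}},"required":["motion"]}

```bash
mkdir -p pics; cat > h.py <<'E'
import numpy as np, cv2
from bench import robot
def px2w(cam, r, c, depth, cal=None):
    cal=cal or robot.get_calibration(cam); K=np.array(cal["intrinsics"]); R=np.array(cal["R"]); t=np.array(cal["t"])
    p=np.linalg.inv(K)@np.array([c,r,1.0])*depth
    return R.T@(p-t)
def plane(cam,r,c,z):
    cal=robot.get_calibration(cam); K=np.array(cal["intrinsics"]); R=np.array(cal["R"]); t=np.array(cal["t"])
    d=R.T@np.linalg.inv(K)@np.array([c,r,1.0]); o=-R.T@t
    return o+d*(z-o[2])/d[2]
def proj(cam,X):
    cal=robot.get_calibration(cam); p=np.array(cal["R"])@np.asarray(X,float)+np.array(cal["t"]); q=np.array(cal["intrinsics"])@p
    return q[:2]/q[2]
E
cat > a.py <<'E'
from h import *
np.set_printoptions(precision=1,suppress=True)
o=robot.get_obs(); print(o["ee_pos"],o["eef_rot"],o["width"],robot.tcp_to_tips)
for cam in("top","scene"):
    im,d=robot.camera(cam); cv2.imwrite(f"pics/{cam}0.png",im[:,:,::-1]); np.save(f"{cam}_d.npy",d);np.save(f"{cam}_i.npy",im)
    for n in("chest_in","lid_hinge","lid_lip","knee_knob","chisel_mid","oil","tin","hammer"):
        for x in robot.landmark_of(n,cam):
            r,c=x["at"]; dd=d[int(round(r)),int(round(c))]
            print(cam,n,round(x["score"],2),np.array(x["at"]),px2w(cam,r,c,dd) if dd else None)
    for x in robot.outline_of("chisel_mid",cam):
        m=x["mask"]; ys,xs=np.nonzero(m&(d>0)); P=np.array([px2w(cam,a,b,d[a,b]) for a,b in zip(ys,xs)])
        if len(P)>10:
            rect=cv2.minAreaRect(P[:,:2].astype(np.float32)); print("outline",cam,round(x["score"],2),x["at"],m.sum(),rect,P[:,2].max())
E
python3 a.py
```

```text
[206.4 589.5 215.8] [ 0.2  1.  -0.  -0. ] 93.77093836823866 11.0
top chest_in 0.73 [189.3 289.9] [486.8 123.8   9. ]
top lid_hinge 0.85 [176.4 259.1] [492.1 182.7 319.3]
top lid_lip 0.8 [169.4 260.3] [511.3 180.3 317.5]
top knee_knob 0.44 [137.2 295.8] [640.6  98.5 140.2]
top chisel_mid 0.74 [266.1 431.8] [ 233.5 -361.7   20.7]
top chisel_mid 0.62 [196. 452.] [ 473.3 -438.7    0.7]
top chisel_mid 0.5 [209.8 412.9] [ 422.5 -299.7   15.6]
top oil 0.76 [131.  426.4] [ 676.3 -324.   101.1]
top tin 0.67 [211.  203.3] [406.8 422.7   5.5]
top hammer 0.78 [139.2 187.3] [653.9 482.2  25.4]
top hammer 0.72 [135.9 295.1] [644.2 100.7 142.4]
outline top 0.61 [195.1, 449.6] 139 ((468.04962158203125, -423.0462341308594), (16.876493453979492, 113.96739196777344), 51.82294845581055) 19.05313270737497
outline top 0.58 [271.7, 431.3] 596 ((225.38526916503906, -370.0169372558594), (38.52836608886719, 216.4514923095703), 56.19697570800781) 33.30979595714643
outline top 0.51 [207.8, 412.8] 293 ((433.76910400390625, -303.50408935546875), (25.420969009399414, 155.59852600097656), 84.97040557861328) 28.3039
[... 378 characters left out ...]
.9] [ 467.9 -421.3   10.2]
scene oil 0.86 [388.6 276.1] [ 716.2 -356.3   78.4]
scene oil 0.71 [309.  223.3] [ 444.  -305.9   20.8]
scene tin 0.86 [172.9 387.3] [432.6 403.5  18.2]
scene hammer 0.81 [202. 457.] [669.5 477.1   4.7]
outline scene 0.94 [308.3, 224.5] 439 ((430.1756286621094, -300.071044921875), (25.02117919921875, 168.89797973632812), 84.17591857910156) 23.5423979041679
outline scene 0.79 [345.3, 192.7] 214 ((471.4574279785156, -423.2259216308594), (14.374347686767578, 116.06979370117188), 52.82532501220703) 19.30011264950923
outline scene 0.77 [278.3, 158.5] 723 ((222.99853515625, -365.8607177734375), (36.30167770385742, 230.88902282714844), 55.71017837524414) 30.78574663431209
```

```bash
python3 - <<'E'
import cv2
a=cv2.imread('pics/scene0.png');cv2.imwrite('pics/crop.png',cv2.resize(a[250:370,130:290],None,fx=5,fy=5,interpolation=cv2.INTER_CUBIC))
E
```

```text
(no output)
```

View pics/top0.png

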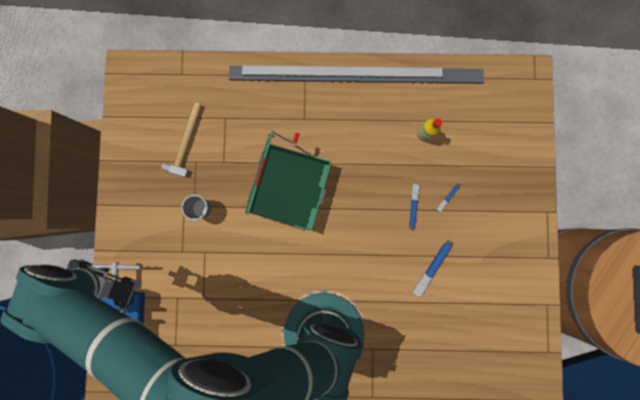

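View pics/scene0.png

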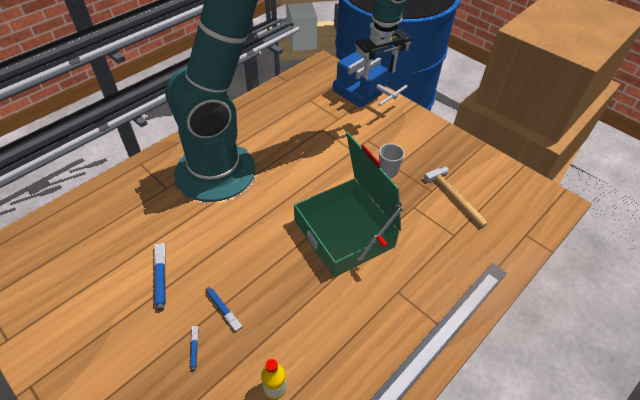

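View pics/crop.png

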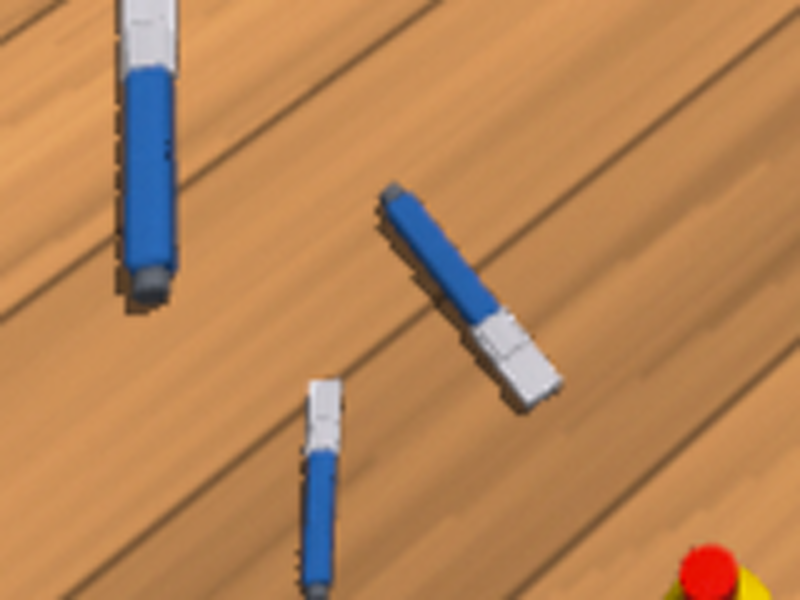

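Candidates in scene image: (278,160), ~220 mm; (308,222), ~157 mm; (346,194), ~114 mm. The one at (308,222) (top image: (208,413)) fits: it is the middle-sized and 157 mm long. The top image shows the chest with its lid at the left (red lip at (262,172)) and the knob at (296,137). The scene image shows the stay with its red knob at (381,240).

```bash
cat > b.py <<'E'
from h import *
np.set_printoptions(precision=2,suppress=True)
def cloud(cam,im,d):
    cal=robot.get_calibration(cam);K=np.array(cal["intrinsics"]);R=np.array(cal["R"]);t=np.array(cal["t"])
    r,c=np.mgrid[:400,:640]; p=np.stack([c,r,np.ones_like(r)],-1)@np.linalg.inv(K).T*d[...,None]
    return (p-t)@R
rims=[];reds=[]
for cam in("top","scene"):
    im=np.load(cam+"_i.npy");d=np.load(cam+"_d.npy");W=cloud(cam,im,d);h=cv2.cvtColor(im,cv2.COLOR_RGB2HSV)
    near=(np.hypot(W[...,0]-486,W[...,1]-123)<230)&(d>0)
    g=near&(h[...,0]>55)&(h[...,0]<95)&(h[...,1]>90)
    fl=W[g&(W[...,2]<90)&(W[...,2]>25)]; print(cam,len(fl),cv2.minAreaRect(fl[:,:2].astype(np.float32)))
    rims.append(fl)
    red=near&((h[...,0]<6)|(h[...,0]>172))&(h[...,1]>150)
    P=W[red];
    for nm,q in(("lip",P[P[:,2]>220]),("knob",P[P[:,2]<190])):
        if len(q)>3: print(nm,len(q),q.mean(0),np.median(q,0),np.linalg.svd(q-q.mean(0))[2][0],q.min(0),q.max(0))
    # chisel
    b=(np.hypot(W[...,0]-431,W[...,1]+302)<90)&(h[...,0]>95)&(h[...,0]<125)&(h[...,1]>120)&(W[...,0]<520)&(W[...,1]>-345)
    Q=W[b]; print("blue",len(Q),cv2.minAreaRect(Q[:,:2].astype(np.float32)),Q[:,2].max())
    print("lidplane",)
    L=W[g&(W[...,2]>100)]
    if len(L)>50:
        m=np.median(L,0);n=np.linalg.svd(L-L.mean(0))[2][2];print(len(L),L.mean(0),n)
    F=W[g&(W[...,2]>0)&(W[...,2]<8)]; print("floor",len(F),F[:,2].mean(),cv2.minAreaRect(F[:,:2].astype(np.float32)))
E
python3 b.py
```

```text
top 299 ((489.78521728515625, 120.48298645019531), (217.03477478027344, 234.8134002685547), 75.0403823852539)
lip 62 [505.35 179.79 318.55] [504.3  180.25 318.69] [-0.97  0.26  0.  ] [469.09 168.16 312.71] [542.55 191.03 323.19]
knob 41 [613.57 131.97 115.15] [634.49 101.24 140.3 ] [-0.57  0.64 -0.52] [500.4   94.45  39.2 ] [654.36 230.15 144.88]
blue 115 ((409.92254638671875, -299.3162536621094), (14.979918479919434, 86.38983154296875), 84.95105743408203) 28.303932372113135
lidplane
161 [491.96 193.85 279.85] [-0.25 -0.93 -0.25]
floor 3260 4.643005605645984 ((491.1614990234375, 123.37391662597656), (211.72808837890625, 232.66650390625), 74.89456939697266)
scene 1732 ((490.5975036621094, 122.07774353027344), (223.73712158203125, 244.42886352539062), 74.81807708740234)
lip 115 [510.37 178.86 310.33] [509.43 178.44 312.25] [ 0.97 -0.26 -0.02] [470.09 167.84 294.25] [546.88 191.58 322.84]
knob 67 [643.51  97.69 137.75] [642.84  97.3  138.02] [ 0.97 -0.23 -0.07] [626.32  89.2  127.39] [659.16 108.48 143.84]
blue 185 ((412.4709167480469, -300.5998229980469), (17.249225616455078, 93.5556869506836), 84.79155731201172) 23.5423979041679
lidplane
1639 [517.4  200.13 207.48] [-0.26 -0.94 -0.22]
floor 2501 4.24178287452036 ((463.4913024902344, 154.20919799804688), (265.9031677246094, 225.06802368164062), 75.59170532226562)
```

move_arm(motion=[[0.02,-0.01,0.045,0,0,0,-1],[0.02,-0.01,0.045,0,0,0,-1],[0.02,-0.01,0.045,0,0,0,-1],[0.02,-0.01,0.045,0,0,0,-1],[0.02,-0.045,0,0,0,0.1,-1],[0.02,-0.045,0,0,0,0.1,-1],[0.02,-0.045,0,0,0,0.1,-1],[0.02,-0.045,0,0,0,0,-1]])

```text
t: 1.8
ee_pos: [366.6, 368.1, 395.7]
eef_rot: [0.016, 1.0, 0.0, 0.0]
ft_force: [0.6, 1.2, 0.2]
width: 94.0
gripper_force: 0.0
```

move_arm(motion=[[0.005,-0.049,0,0,0,-0.055,-1],[0.005,-0.049,0,0,0,0,-1],[0.005,-0.049,0,0,0,0,-1],[0.005,-0.049,0,0,0,0,-1],[0.005,-0.049,0,0,0,0,-1],[0.005,-0.049,0,0,0,0,-1],[0.005,-0.049,0,0,0,0,-1],[0.005,-0.049,0,0,0,0,-1]])

```text
t: 2.6
ee_pos: [405.8, -24.0, 395.8]
eef_rot: [0.046, 0.999, 0.0, 0.0]
ft_force: [0.9, 1.0, 0.4]
width: 93.9
gripper_force: 0.0
```

move_arm(motion=[[0.005,-0.049,-0.01,0,0,0,-1],[0.005,-0.049,-0.01,0,0,0,-1],[0.005,-0.049,-0.01,0,0,0,-1],[0.0,-0.046,-0.02,0,0,0,-1],[0.0,-0.045,-0.02,0,0,0,-1],[0.0,-0.035,-0.03,0,0,0,-1],[0,0,-0.045,0,0,0,-1],[0,0,-0.045,0,0,0,-1]])

```text
t: 3.4
ee_pos: [420.6, -295.2, 204.3]
eef_rot: [0.047, 0.999, -0.001, 0.0]
ft_force: [1.0, 0.2, -0.5]
width: 93.9
gripper_force: 0.0
```

```bash
cat > c.py <<'E'
from h import *
np.set_printoptions(precision=3,suppress=True)
cal=robot.get_calibration("wrist");im,d=robot.camera("wrist");cv2.imwrite("pics/wrist1.png",im[:,:,::-1])
o=robot.get_obs();print(o["ee_pos"],o["eef_rot"],o["ft_force"])
for x in robot.landmark_of("chisel_mid","wrist"):
    r,c=x["at"]; print(x["score"],x["at"],plane("wrist",r,c,14))
for x in robot.outline_of("chisel_mid","wrist"):
    ys,xs=np.nonzero(x["mask"]);P=np.array([plane("wrist",a,b,14)[:2] for a,b in zip(ys[::5],xs[::5])]);print(x["score"],cv2.minAreaRect(P.astype(np.float32)))
h=cv2.cvtColor(im,cv2.COLOR_RGB2HSV);m=((h[...,0]>95)&(h[...,0]<125)&(h[...,1]>120)).astype(np.uint8)
n,l,s,_=cv2.connectedComponentsWithStats(m)
for i in range(1,n):
    if s[i,4]>300:
        ys,xs=np.nonzero(l==i);P=np.array([plane("wrist",a,b,14)[:2] for a,b in zip(ys[::3],xs[::3])]);print("blue",s[i],cv2.minAreaRect(P.astype(np.float32)))
E
python3 c.py
```

```text
[ 418.438 -292.544  198.084] [ 0.046  0.999  0.001 -0.003] [-4.288  3.433 -9.887]
0.83 [235.3, 203.6] [ 462.768 -417.242   14.   ]
0.68 [192.2, 315.9] [ 427.108 -294.511   14.   ]
0.46 [391.9, 295.8] [ 671.659 -341.698   14.   ]
0.89 ((430.2029724121094, -300.54833984375), (21.466440200805664, 155.0664825439453), 84.03446960449219)
0.69 ((277.1573486328125, -399.33184814453125), (29.404224395751953, 95.39134979248047), 57.48063659667969)
0.62 ((461.60565185546875, -418.7651672363281), (16.375961303710938, 110.31585693359375), 51.030059814453125)
blue [ 164    0   61   82 2711] ((271.9340515136719, -396.02166748046875), (28.71453857421875, 81.43144226074219), 57.352272033691406)
blue [ 302  127   17   91 1495] ((409.6646728515625, -299.99713134765625), (16.366628646850586, 93.00061798095703), 84.75999450683594)
blue [177 221  38  50 480] ((478.18914794921875, -430.9312744140625), (12.470930099487305, 66.00186920166016), 51.95872497558594)
```

move_arm(motion=[[0.004,-0.006,-0.04,0,0,0,-1],[0,0,-0.04,0,0,0,-1],[0,0,-0.04,0,0,0,-1],[0,0,-0.03,0,0,0,-1],[0,0,0,0,0,0,-1],[0,0,0,0,0,0,-1]])

```text
t: 4.15
ee_pos: [426.5, -300.7, 58.2]
eef_rot: [0.046, 0.999, -0.0, 0.001]
ft_force: [-0.3, 0.5, -0.6]
width: 94.1
gripper_force: 0.0
```

move_arm(motion=[[0,0,-0.025,0,0,0,-1],[0,0,-0.019,0,0,0,-1],[0,0,0,0,0,0,-1],[0,0,0,0,0,0,1],[0,0,0,0,0,0,1],[0,0,0,0,0,0,1],[0,0,0,0,0,0,1],[0,0,0,0,0,0,1]], grip_force=35)

```text
t: 4.95
ee_pos: [425.2, -300.1, 12.1]
eef_rot: [0.046, 0.999, -0.0, 0.0]
ft_force: [0.2, -0.1, -0.2]
width: 57.5
gripper_force: 0.0
```

move_arm(motion=[[0,0,0,0,0,0,1],[0,0,0,0,0,0,1],[0,0,0.02,0,0,0,1],[0,0,0.03,0,0,0,1],[0,0,0.04,0,0,0,1],[0,0,0.05,0,0,0,1],[0,0,0.03,0,0,0,1],[0,0,0,0,0,0,1]])

```text
t: 5.75
ee_pos: [426.4, -301.1, 185.3]
eef_rot: [0.046, 0.999, -0.001, 0.003]
ft_force: [-0.3, -0.4, -0.3]
width: 0.5
gripper_force: 0.0
```

The fingers were slower than I allowed for, so I lifted too soon. I'll open and look again.

move_arm(motion=[[0,0,0,0,0,0,-1],[0,0,0,0,0,0,-1],[0,0,0,0,0,0,-1],[0,0,0,0,0,0,-1],[0,0,0,0,0,0,-1],[0,0,0,0,0,0,-1],[0,0,0,0,0,0,-1],[0,0,0,0,0,0,-1]])

```text
t: 6.55
ee_pos: [425.1, -300.0, 181.7]
eef_rot: [0.046, 0.999, -0.0, -0.0]
ft_force: [-0.3, -0.4, 0.0]
width: 61.1
gripper_force: 0.0
```

```bash
python3 c.py
```

```text
[ 425.071 -300.019  181.734] [ 0.046  0.999 -0.     0.   ] [0.359 0.191 0.344]
0.97 [193.6, 316.5] [ 431.177 -301.195   14.   ]
0.7 [236.5, 197.8] [ 464.383 -423.667   14.   ]
0.91 ((466.10919189453125, -422.2418212890625), (16.828227996826172, 118.81253814697266), 51.74568176269531)
0.84 ((432.2059326171875, -302.7668151855469), (23.221342086791992, 155.6237335205078), 84.15391540527344)
0.58 ((283.8992614746094, -403.8569641113281), (29.60923957824707, 80.93852996826172), 57.459129333496094)
blue [ 157    0   61   75 2650] ((278.36578369140625, -400.40802001953125), (28.994333267211914, 69.63739776611328), 57.0199089050293)Traceback (most recent call last):
  File "c.py", line 13, in <module>
    ys,xs=np.nonzero(l==i);P=np.array([plane("wrist",a,b,14)[:2] for a,b in zip(ys[::3],xs[::3])]);print("blue",s[i],cv2.minAreaRect(P.astype(np.float32)))
                                       ~~~~~^^^^^^^^^^^^^^^^
  File "h.py", line 8, in plane
    cal=robot.get_calibration(cam); K=np.array(cal["intrinsics"]); R=np.array(cal["R"]); t=np.array(cal["t"])
ValueError: time passes only in moves, steps and waits
```

move_arm(motion=[[0,-0.0015,-0.04,0,0,0,-0.2],[0,0,-0.045,0,0,0,-0.2],[0,0,-0.045,0,0,0,-0.2],[0,0,-0.025,0,0,0,-0.2],[0,0,-0.0135,0,0,0,-0.2],[0,0,0,0,0,0,-0.2],[0,0,0,0,0,0,-0.2],[0,0,0,0,0,0,1]])

```text
t: 7.5
ee_pos: [425.6, -301.8, 13.9]
eef_rot: [0.046, 0.999, -0.0, 0.001]
ft_force: [-0.2, -0.4, -0.8]
width: 51.3
gripper_force: 0.0
```

move_arm(motion=[[0,0,0,0,0,0,1],[0,0,0,0,0,0,1],[0,0,0,0,0,0,1],[0,0,0,0,0,0,1],[0,0,0,0,0,0,1],[0,0,0,0,0,0,1],[0,0,0,0,0,0,1],[0,0,0,0,0,0,1]])

```text
t: 8.3
ee_pos: [425.1, -301.5, 13.3]
eef_rot: [0.046, 0.999, -0.0, 0.0]
ft_force: [0.2, 1.5, 4.1]
width: 17.5
gripper_force: 35.0
```

move_arm(motion=[[0,0,0.03,0,0,0,1],[0,0,0.045,0,0,0,1],[0,0,0.045,0,0,0,1],[0.006,0.03,0.04,0,0,0,1],[0.006,0.045,0.03,0,0,0,1],[0.006,0.045,0,0,0,0,1],[0.006,0.045,0,0,0,0,1],[0.006,0.045,0,0,0,0,1]])

```text
t: 9.1
ee_pos: [454.3, -93.9, 200.3]
eef_rot: [0.046, 0.999, 0.0, 0.0]
ft_force: [1.3, 0.1, -2.5]
width: 17.1
gripper_force: 35.0
```

move_arm(motion=[[0.006,0.045,0,0,0,-0.05,1],[0.006,0.045,0,0,0,-0.05,1],[0.006,0.045,0,0,0,-0.07,1],[0.001,0.03,0,0,0,0,1],[0,0.0165,0,0,0,0,1],[0,0,0,0,0,0,1],[0,0,0,0,0,0,1],[0,0,0,0,0,0,1]])

```text
t: 9.9
ee_pos: [473.4, 84.6, 200.2]
eef_rot: [0.131, 0.991, -0.0, -0.0]
ft_force: [0.1, -0.6, -1.5]
width: 18.1
gripper_force: 35.0
```

move_arm(motion=[[0.001,0.005,-0.04,0,0,0,1],[0,0,-0.045,0,0,0,1],[0,0,-0.04,0,0,0,1],[0,0,-0.03,0,0,0,1],[0,0,-0.015,0,0,0,1],[0,0,-0.008,0,0,0,1],[0,0,-0.0015,0,0,0,1],[0,0,0,0,0,0,1]])

```text
t: 10.7
ee_pos: [475.2, 90.7, 21.7]
eef_rot: [0.131, 0.991, 0.0, 0.001]
ft_force: [0.4, -0.2, -1.8]
width: 17.5
gripper_force: 35.0
```

move_arm(motion=[[0,0,-0.002,0,0,0,1],[0,0,-0.001,0,0,0,1],[0,0,0,0,0,0,1]])

```text
t: 11.0
ee_pos: [474.7, 90.9, 18.1]
eef_rot: [0.13, 0.991, 0.0, 0.0]
ft_force: [-0.1, 0.1, -2.0]
width: 18.1
gripper_force: 35.0
```

move_arm(motion=[[0,0,-0.0008,0,0,0,1],[0,0,0,0,0,0,0.0],[0,0,0,0,0,0,0.0],[0,0,0,0,0,0,0.0],[0,0,0,0,0,0,0.0],[0,0,0,0,0,0,0.0],[0,0,0.01,0,0,0,0.0],[0,0,0.03,0,0,0,0.0]])

```text
t: 11.8
ee_pos: [473.3, 90.1, 56.4]
eef_rot: [0.131, 0.991, -0.001, -0.001]
ft_force: [1.0, 0.9, 0.8]
width: 47.2
gripper_force: 0.0
```

move_arm(motion=[[0,0,0.045,0,0,0,0],[0,0,0.045,0,0,0,1],[0,0,0.045,0,0,0,1],[0,-0.02,0.04,0,0,0,1],[0,-0.03,0.01,0,0,0,1],[0,-0.03,0,0,0,0,1],[0,-0.03,0,0,0,0,1],[0,0,0,0,0,0,1]])

```text
t: 12.6
ee_pos: [474.1, -23.0, 242.8]
eef_rot: [0.133, 0.991, 0.0, 0.0]
ft_force: [-0.8, -0.0, 0.0]
width: 0.8
gripper_force: 0.0
```

```bash
python3 - <<'E'
from h import *
from scipy.spatial.transform import Rotation as R
np.set_printoptions(precision=3,suppress=True)
im,d=robot.camera("scene");cv2.imwrite("pics/scene1.png",cv2.resize(im[90:330,180:500,::-1],None,fx=2.4,fy=2.4))
o=robot.get_obs();print(o["t"],o["ee_pos"],o["joints"],o["width"]);print(R.from_quat(o["eef_rot"]).as_matrix())
E
```

```text
12.65 [474.21  -21.008 242.537] [-0.864  0.166  0.941  1.967 -0.152  1.081  1.447] 0.26500487557296987
[[-0.965  0.262  0.   ]
 [ 0.262  0.965  0.   ]
 [-0.     0.    -1.   ]]
```

View pics/scene1.png

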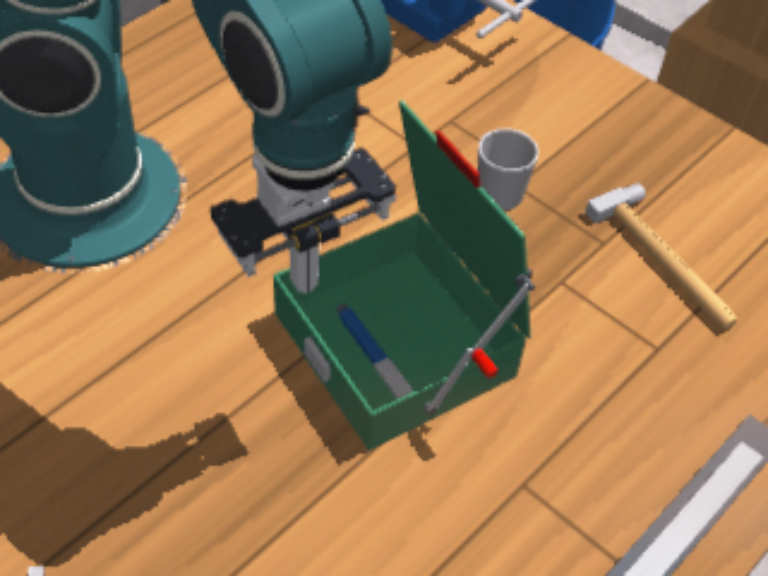

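move_arm(motion=[[0.03,0,0,0.14,-0.0375,0,1],[0.03,0,0,0.14,-0.0375,0,1],[0.03,0.01,0,0.14,-0.0375,0,1],[0.03,0.01,0,0.14,-0.0375,0,1],[0.03,0.01,-0.01,0.14,-0.0375,0,1],[0.007,0.01,-0.02,0.14,-0.0375,0,1],[0,0.016,-0.02,0,0,0,1],[0,0,0,0,0,0,1]])

```text
t: 13.45
ee_pos: [623.8, 39.5, 189.2]
eef_rot: [0.119, 0.905, 0.406, 0.049]
ft_force: [0.3, -0.1, 0.9]
width: 0.6
gripper_force: 0.0
```

```bash
cat > d.py <<'E'
from h import *
from scipy.spatial.transform import Rotation as R
np.set_printoptions(precision=3,suppress=True)
o=robot.get_obs();M=R.from_quat(o["eef_rot"]).as_matrix();print(o["t"],o["ee_pos"],o["joints"],o["ft_force"])
C=np.array([[.259,.966,0],[-.966,.259,0],[0,0,1]])
print("tcp chest",C@(o["ee_pos"]-np.array([490.5,122,0])),"tip",C@(o["ee_pos"]+11*M[:,2]-np.array([490.5,122,0])),"axis",C@M[:,2],"toolx",C@M[:,0])
E
python3 d.py
```

```text
13.45 [623.823  39.546 189.229] [-0.117  0.582  0.529  1.808 -1.19   1.319  2.307] [ 0.341 -0.071  0.859]
tcp chest [ -45.12  -150.146  189.229] tip [ -36.906 -150.047  181.912] axis [ 0.747  0.009 -0.665] toolx [-0.004  1.     0.009]
```

move_arm(motion=[[0.007,0.011,-0.012,0,0,0,1],[0.007,0.012,-0.012,0,0,0,1],[0,0,0,0,0,0,1],[0,0,0,0,0,0,1]])

```text
t: 13.85
ee_pos: [639.4, 60.3, 169.3]
eef_rot: [0.118, 0.905, 0.406, 0.052]
ft_force: [-0.8, -1.0, -0.3]
width: 0.7
gripper_force: 0.0
```

```bash
python3 d.py; python3 - <<'E'
from h import *
im,d=robot.camera("scene");cv2.imwrite("pics/scene2.png",cv2.resize(im[130:310,270:510,::-1],None,fx=3.2,fy=3.2))
E
```

```text
13.85 [639.358  60.302 169.293] [-0.068  0.598  0.409  1.796 -1.19   1.235  2.296] [-0.774 -1.013 -0.294]
tcp chest [ -21.046 -159.776  169.293] tip [ -12.835 -159.738  161.972] axis [ 0.746  0.003 -0.666] toolx [-0.003  1.     0.002]
```

View pics/scene2.png

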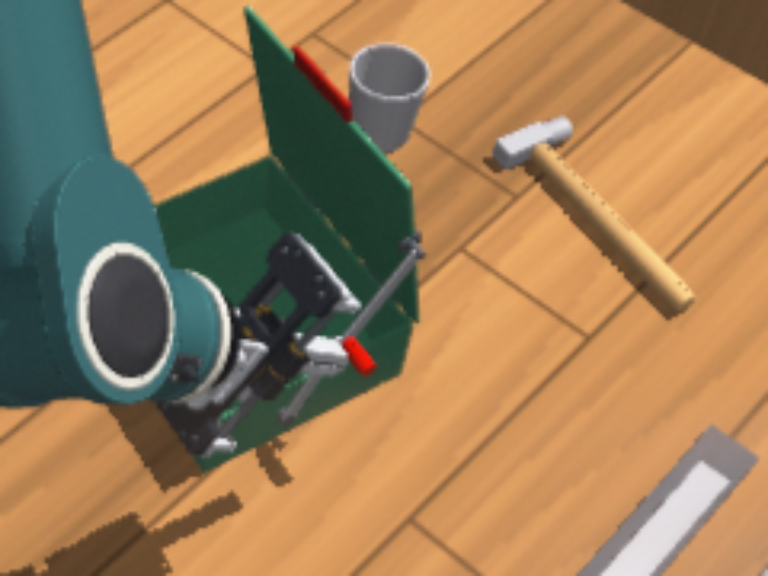

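move_arm(motion=[[0.002,0.0087,-0.008,0,0,0,1],[0.002,0.0087,-0.008,0,0,0,1],[0.002,0.0087,-0.008,0,0,0,1],[0.001,0.0043,-0.004,0,0,0,1],[0.001,0.0043,-0.004,0,0,0,1],[0.001,0.0043,-0.003,0,0,0,1]])

```text
t: 14.5
ee_pos: [648.4, 98.8, 132.8]
eef_rot: [0.119, 0.905, 0.405, 0.052]
ft_force: [0.1, -2.7, -1.3]
width: 0.6
gripper_force: 1.3
```

move_arm(motion=[[0.001,0.005,-0.005,0,0,0,1],[0.001,0.005,-0.005,0,0,0,1],[0.001,0.005,-0.005,0,0,0,1],[0.001,0.005,-0.005,0,0,0,1],[0,0,0,0,0,0,1]])

```text
t: 15.0
ee_pos: [652.4, 116.5, 110.9]
eef_rot: [0.121, 0.905, 0.404, 0.052]
ft_force: [-0.9, -13.2, -2.9]
width: 0.4
gripper_force: 5.2
```

```bash
python3 d.py; python3 - <<'E'
from h import *
im,d=robot.camera("scene");cv2.imwrite("pics/scene3.png",cv2.resize(im[130:310,270:510,::-1],None,fx=3.2,fy=3.2))
E
```

```text
15.0 [652.394 116.472 110.92 ] [ 0.039  0.651  0.136  1.81  -1.188  1.021  2.296] [ -0.942 -13.217  -2.931]
tcp chest [  36.59  -157.821  110.92 ] tip [  44.769 -157.814  103.563] axis [ 0.744  0.001 -0.669] toolx [0.002 1.    0.003]
```

View pics/scene3.png

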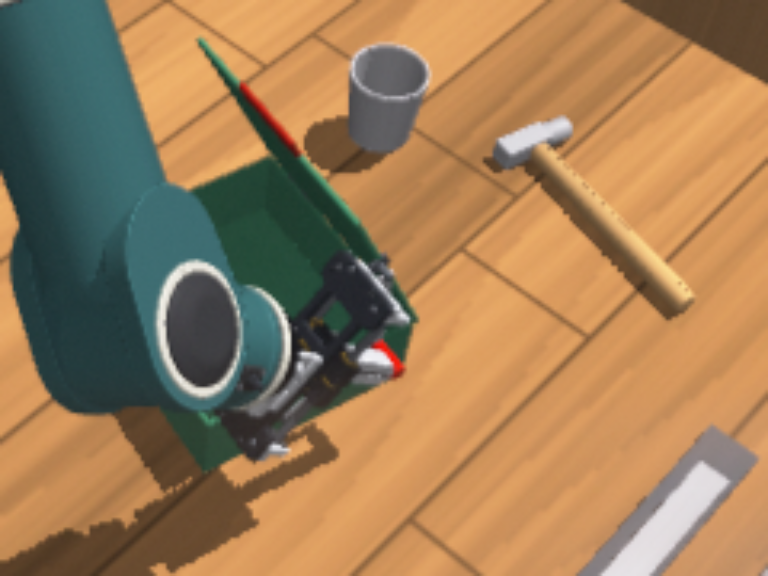

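Picture: the knob at (395,360) has been pushed on and down and the lid has come down (lip at (270,120)), so the stay is broken. I'll back off and upright the tool.

move_arm(motion=[[-0.004,-0.0145,0.0135,0,0,0,1],[-0.006,-0.022,0.02,0,0,0,1],[-0.008,-0.029,0.027,0,0,0,1],[-0.008,-0.029,0.027,0,0,0,1],[-0.02,-0.01,0.04,-0.14,0.0375,0,1],[-0.02,0,0.04,-0.14,0.0375,0,1],[-0.02,0,0.04,-0.14,0.0375,0,1],[-0.02,0,0.04,-0.14,0.0375,0,1]])

```text
t: 15.85
ee_pos: [545.1, 13.1, 363.7]
eef_rot: [0.131, 0.983, 0.127, 0.017]
ft_force: [0.8, 1.1, -1.4]
width: 0.4
gripper_force: 0.0
```

move_arm(motion=[[0,0,0.045,-0.14,0.0375,0,1],[0,0,0.045,-0.14,0.0375,0,1],[0,0,0.04,0,0,0,1],[0,0,0.02,0,0,0,1],[0,0,0,0,0,0,1]])

```text
t: 16.35
ee_pos: [546.0, 14.3, 513.5]
eef_rot: [0.131, 0.991, -0.013, -0.002]
ft_force: [0.6, -0.9, 0.4]
width: 0.6
gripper_force: 0.0
```

```bash
python3 d.py; cat > e.py <<'E'
from h import *
np.set_printoptions(precision=3,suppress=True)
C=np.array([[.259,.966,0],[-.966,.259,0],[0,0,1]])
for cam in("scene","top"):
    im,d=robot.camera(cam);cal=robot.get_calibration(cam)
    h=cv2.cvtColor(im,cv2.COLOR_RGB2HSV);m=(((h[...,0]<6)|(h[...,0]>172))&(h[...,1]>150)&(d>0))
    ys,xs=np.nonzero(m);K=np.array(cal["intrinsics"]);R=np.array(cal["R"]);t=np.array(cal["t"])
    P=(np.stack([xs,ys,np.ones_like(xs)],-1)@np.linalg.inv(K).T*d[ys,xs][:,None]-t)@R
    Q=(P-[490.5,122,0])@C.T; g=(abs(Q[:,0])<200)&(abs(Q[:,1])<200)
    for nm,s in(("lip",g&(abs(Q[:,1])<60)),("knob",g&(Q[:,1]<-120))):
        if s.sum()>3:
            q=np.median(Q[s],0);print(cam,nm,s.sum(),q,"ang",np.arctan2(q[2]-80,110-q[0]),np.hypot(q[2]-80,110-q[0]))
E
python3 e.py
```

```text
16.35 [546.027  14.294 513.487] [-0.362  0.162  0.322  1.308 -0.026  1.687  1.26 ] [ 0.643 -0.933  0.444]
tcp chest [-89.662 -81.534 513.487] tip [-89.949 -81.538 502.49 ] axis [-0.026 -0.    -1.   ] toolx [ 0.002  1.    -0.   ]
scene lip 69 [  7.394  -1.671 298.142] ang 1.131139383299266 241.06791012449335
scene knob 67 [  50.895 -153.892  108.452] ang 0.4486434235321287 65.5965871106806
top lip 97 [ 10.212   4.95  299.034] ang 1.1433112570289508 240.6936945800492
```

move_arm(motion=[[-0.008,0.036,-0.01,0,0,0,1],[-0.008,0.036,-0.02,0,0,0,1],[-0.008,0.036,-0.02,0,0,0,1],[-0.008,0.036,-0.02,0,0,0,1],[-0.006,0.032,-0.02,0,0,0,1],[0,0,-0.04,0,0,0,1],[0,0,-0.04,0,0,0,1],[0,0,-0.02,0,0,0,1]])

```text
t: 17.25
ee_pos: [506.2, 189.9, 316.0]
eef_rot: [0.131, 0.991, -0.015, -0.006]
ft_force: [0.7, 0.7, 0.4]
width: 0.3
gripper_force: 0.0
```

```bash
python3 d.py
```

```text
17.25 [506.174 189.865 315.983] [-0.578  0.2    0.177  1.683 -0.016  1.286  0.908] [0.653 0.676 0.424]
tcp chest [ 69.617   2.436 315.983] tip [ 69.277   2.518 304.989] axis [-0.031  0.007 -0.999] toolx [0.001 1.    0.007]
```

```bash
python3 - <<'E'
import numpy as np
r=190;th=np.r_[1.2,np.arange(1.15,0.29,-.06),np.arange(0.25,-0.001,-.03)]
x=110-r*np.cos(th)+6*np.sin(th)+12.5; z=80+r*np.sin(th)+6*np.cos(th)
print("start",x[0],z[0])
for a,b,t in zip(np.diff(x),np.diff(z),th[1:]): print(round(t,2),[round(.259*a/1000,4),round(.966*a/1000,4),round(b/1000,4)])
print(x[-1],z[-1])
E
```

```text
start 59.24426116523537 259.26157286063307
1.15 [np.float64(-0.0023), np.float64(-0.0086), np.float64(-0.0034)]
1.09 [np.float64(-0.0027), np.float64(-0.0101), np.float64(-0.0046)]
1.03 [np.float64(-0.0026), np.float64(-0.0098), np.float64(-0.0053)]
0.97 [np.float64(-0.0025), np.float64(-0.0095), np.float64(-0.0059)]
0.91 [np.float64(-0.0024), np.float64(-0.0091), np.float64(-0.0064)]
0.85 [np.float64(-0.0023), np.float64(-0.0087), np.float64(-0.007)]
0.79 [np.float64(-0.0022), np.float64(-0.0083), np.float64(-0.0075)]
0.73 [np.float64(-0.0021), np.float64(-0.0078), np.float64(-0.008)]
0.67 [np.float64(-0.002), np.float64(-0.0074), np.float64(-0.0085)]
0.61 [np.float64(-0.0018), np.float64(-0.0069), np.float64(-0.0089)]
0.55 [np.float64(-0.0017), np.float64(-0.0063), np.float64(-0.0093)]
0.49 [np.float64(-0.0015), np.float64(-0.0058), np.float64(-0.0097)]
0.43 [np.float64(-0.0014), np.float64(-0.0052), np.float64(-0.0101)]
0.37 [np.float64(-0.0012), np.float64(-0.0046), np.float64(-0.0104)]
0.31 [np.float64(-0.0011), np.float64(-0.004), np.float64(-0.0106)]
0.25 [np.float64(-0.0009), np.float64(-0.0034), np.float64(-0.0109)]
0.22 [np.float64(-0.0004), np.float64(-0.0015), np.float64(-0.0055)]
0.19 [np.float64(-0.0003), np.float64(-0.0013), np.float64(-0.0055)]
0.16 [np.float64(-0.0003), np.float64(-0.0011), np.float64(-0.0056)]
0.13 [np.float64(-0.0003), np.float64(-0.001), np.float64(-0.0056)]
0.1 [np.float64(-0.0002), np.float64(-0.0008), np.float64(-0.0056)]
0.07 [np.float64(-0.0002), np.float64(-0.0006), np.float64(-0.0057)]
0.04 [np.float64(-0.0001), np.float64(-0.0005), np.float64(-0.0057)]
0.01 [np.float64(-0.0001), np.float64(-0.0003), np.float64(-0.0057)]
-67.43050107916139 87.89966833599166
```

move_arm(motion=[[0,0,-0.02,0,0,0,1],[0,0,-0.015,0,0,0,1],[0,0,0,0,0,0,1],[0,0,0,0,0,0,1]])

```text
t: 17.65
ee_pos: [507.8, 190.4, 285.1]
eef_rot: [0.131, 0.991, -0.014, -0.004]
ft_force: [-0.7, 0.5, 0.0]
width: 0.5
gripper_force: 0.0
```

```bash
python3 d.py
```

```text
17.65 [507.761 190.365 285.103] [-0.575  0.222  0.176  1.727 -0.02   1.217  0.911] [-0.652  0.454  0.006]
tcp chest [ 70.511   1.033 285.103] tip [ 70.202   1.08  274.107] axis [-0.028  0.004 -1.   ] toolx [0.001 1.    0.004]
```

move_arm(motion=[[0,0,-0.015,0,0,0,1],[-0.003,-0.0105,0,0,0,0,1],[-0.0023,-0.0086,-0.0034,0,0,0,1],[-0.0027,-0.0101,-0.0046,0,0,0,1],[-0.0026,-0.0098,-0.0053,0,0,0,1],[-0.0025,-0.0095,-0.0059,0,0,0,1],[-0.0024,-0.0091,-0.0064,0,0,0,1]])

```text
t: 18.35
ee_pos: [492.6, 132.4, 244.4]
eef_rot: [0.131, 0.991, -0.013, -0.003]
ft_force: [1.1, 1.0, 2.9]
width: 0.7
gripper_force: 1.5
```

```bash
python3 d.py; python3 e.py
```

```text
18.35 [492.553 132.383 244.429] [-0.515  0.193  0.204  1.858 -0.02   1.112  1.003] [1.071 0.97  2.911]
tcp chest [ 10.561   0.706 244.429] tip [ 10.265   0.739 233.433] axis [-0.027  0.003 -1.   ] toolx [0.001 1.    0.003]
scene lip 55 [-28.312 -22.032 277.231] ang 0.9592200074996371 240.89461098609124
scene knob 67 [  55.833 -153.092   99.872] ang 0.3516115900443078 57.697159304629004
top lip 4 [-15.527 -57.065 588.105] ang 1.328596704804895 523.3812552185539
top knob 11 [  58.3   -160.642  102.999] ang 0.4185674541546781 56.58442910359208
```

Lid follows (about 0.95). Continue.

move_arm(motion=[[-0.0023,-0.0087,-0.007,0,0,0,1],[-0.0022,-0.0083,-0.0075,0,0,0,1],[-0.0021,-0.0078,-0.008,0,0,0,1],[-0.002,-0.0074,-0.0085,0,0,0,1],[-0.0018,-0.0069,-0.0089,0,0,0,1],[-0.0017,-0.0063,-0.0093,0,0,0,1],[-0.0015,-0.0058,-0.0097,0,0,0,1],[-0.0014,-0.0052,-0.0101,0,0,0,1]])

```text
t: 19.25
ee_pos: [477.4, 76.3, 174.7]
eef_rot: [0.131, 0.991, -0.013, -0.004]
ft_force: [0.4, -0.3, 3.5]
width: 0.6
gripper_force: 1.0
```

```bash
python3 d.py; python3 e.py
```

```text
19.25 [477.378  76.283 174.659] [-0.442  0.225  0.233  1.996 -0.036  0.943  1.115] [ 0.379 -0.321  3.509]
tcp chest [-47.561   0.835 174.659] tip [-47.865   0.876 163.663] axis [-0.028  0.004 -1.   ] toolx [0.001 1.    0.004]
scene lip 156 [-98.29   -5.861 186.547] ang 0.4728315993939451 233.95934025216567
scene knob 60 [  64.735 -153.42    83.835] ang 0.0845297792619649 45.427467942204096
top knob 26 [  66.596 -152.397   86.451] ang 0.14754585689713406 43.88048323663176
```

move_arm(motion=[[-0.0012,-0.0046,-0.0104,0,0,0,1],[-0.0011,-0.004,-0.0106,0,0,0,1],[-0.0009,-0.0034,-0.0109,0,0,0,1],[-0.0004,-0.0015,-0.0055,0,0,0,1],[-0.0003,-0.0013,-0.0055,0,0,0,1],[-0.0003,-0.0011,-0.0056,0,0,0,1],[-0.0003,-0.001,-0.0056,0,0,0,1],[-0.0002,-0.0008,-0.0056,0,0,0,1]])

```text
t: 20.15
ee_pos: [472.9, 59.1, 115.5]
eef_rot: [0.131, 0.991, -0.013, -0.004]
ft_force: [-0.7, -0.7, 1.4]
width: 0.4
gripper_force: 0.6
```

move_arm(motion=[[-0.0002,-0.0006,-0.0057,0,0,0,1],[0,0,-0.005,0,0,0,1],[0,0,-0.004,0,0,0,1],[0,0,0,0,0,0,1]])

```text
t: 20.55
ee_pos: [472.5, 58.6, 100.7]
eef_rot: [0.131, 0.991, -0.013, -0.004]
ft_force: [-0.7, -0.6, 0.6]
width: 0.4
gripper_force: 0.0
```

```bash
python3 d.py; python3 e.py
```

```text
20.55 [472.489  58.607 100.667] [-0.4    0.325  0.229  2.073 -0.071  0.768  1.178] [-0.661 -0.589  0.639]
tcp chest [-65.903   0.98  100.667] tip [-66.208   1.026  89.672] axis [-0.028  0.004 -1.   ] toolx [0.001 1.    0.004]
scene lip 189 [-120.691   -3.217   89.535] ang 0.041307292236557935 230.88822994935597
scene knob 56 [  70.126 -152.69    67.181] ang -0.3110638379285707 41.88394402867582
top knob 27 [  71.522 -151.333   68.755] ang -0.28432301174924074 40.087755340691395
```

move_arm(motion=[[0,0,-0.002,0,0,0,1],[0,0,-0.002,0,0,0,1],[0,0,-0.001,0,0,0,1],[0,0,0,0,0,0,1]])

```text
t: 21.05
ee_pos: [473.1, 58.6, 97.5]
eef_rot: [0.131, 0.991, -0.013, -0.003]
ft_force: [-10.3, -1.9, 32.8]
width: 0.5
gripper_force: 16.6
```

move_arm(motion=[[0,0,0.003,0,0,0,1],[0,0,0.01,0,0,0,1],[0,0,0.04,0,0,0,1],[0,0,0.045,0,0,0,1],[0,0,0.045,0,0,0,1],[0,0,0.04,0,0,0,1],[0,0,0.02,0,0,0,1],[0,0,0,0,0,0,1]])

```text
t: 21.85
ee_pos: [473.7, 58.7, 302.4]
eef_rot: [0.131, 0.991, -0.012, -0.001]
ft_force: [0.9, -1.3, -0.8]
width: 0.7
gripper_force: 0.0
```

```bash
python3 d.py; python3 e.py; python3 - <<'E'
from h import *
im,d=robot.camera("scene");cal=robot.get_calibration("scene");cv2.imwrite("pics/scene4.png",im[:,:,::-1])
h=cv2.cvtColor(im,cv2.COLOR_RGB2HSV);m=(h[...,0]>55)&(h[...,0]<95)&(h[...,1]>90)&(d>0)
ys,xs=np.nonzero(m);K=np.array(cal["intrinsics"]);R=np.array(cal["R"]);t=np.array(cal["t"])
P=(np.stack([xs,ys,np.ones_like(xs)],-1)@np.linalg.inv(K).T*d[ys,xs][:,None]-t)@R
C=np.array([[.259,.966,0],[-.966,.259,0],[0,0,1]]);Q=(P-[490.5,122,0])@C.T
s=(abs(Q[:,0])<100)&(abs(Q[:,1])<115)&(Q[:,2]>75)&(Q[:,2]<110);A=np.c_[Q[s][:,:2],np.ones(s.sum())]
print("plane",s.sum(),np.linalg.lstsq(A,Q[s][:,2],rcond=None)[0])
E
```

```text
21.85 [473.684  58.687 302.394] [-0.441  0.074  0.253  1.857  0.004  1.223  1.118] [ 0.891 -1.287 -0.763]
tcp chest [-65.515  -0.154 302.394] tip [-65.788  -0.16  291.398] axis [-0.025 -0.001 -1.   ] toolx [ 0.001  1.    -0.001]
scene lip 192 [-121.115   -1.442   86.299] ang 0.027249585170679134 231.20035612526596
scene knob 54 [  69.162 -153.759   66.371] ang -0.3221057217638684 43.05253868923954
top knob 24 [  71.452 -152.254   68.919] ang -0.27990217240596943 40.10905760155483
plane 4148 [5.25075350e-04 5.91457909e-04 8.70020444e+01]
```

View pics/scene4.png

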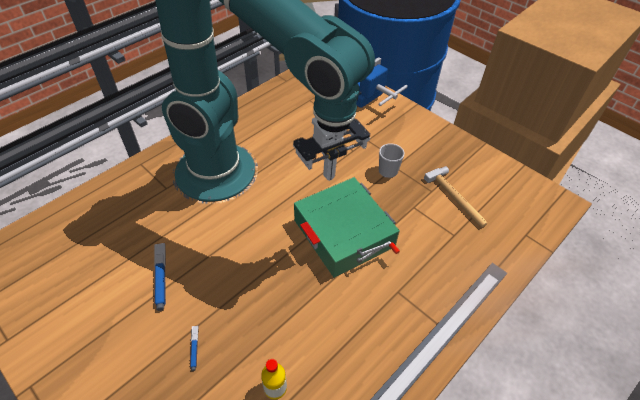

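The lid lies flat (plane slope about 0.0005), with the red lip at (310,233). The oil, tin and hammer are where they were, and the arm is clear of everything.

```bash
python3 -c "
from bench import robot
print(robot.hand_in())"
```

```text
the job is handed in; nothing more can be done
None
```

I handed the job in: the middle-sized chisel is set down in the chest, the stay is broken and the lid was pressed gently shut and measured flat, with the oil, tin and hammer where they stood; the hand-in returned no verdict.

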